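# Load a wax block and index it under the magnifier

## Robot

A 6-joint arm with a two-finger parallel gripper is mounted at the origin on a cart in front of the work surface, level with it; the furniture and walls round the work are solid. World frame = base frame: x ahead of the robot, y to its left, z up, the work surface at z = 0. Lengths are in m, angles in rad, forces in N, time in s.
With the tool pointing down it reaches from about 0.3 to 0.875 m from the base axis. Payload 6.4 kg.
Tool frame: the origin (TCP) lies midway between the tips of the shut fingers; the grasp point (between the pads) lies 19 mm behind it; z points along the fingers, y is the line along which they close (so a half turn about z gives the same grasp; the last joint's range is limited). The gripper opens to 85 mm and grips with 20 to 120 N. Pads are 22 mm wide; open, the fingers measure 114 mm over their backs; the gripper's body (76 mm by 85 mm) begins 54 mm behind the grasp point. The pads swing forward as they close: fully open they stand 13 mm farther back than shut.
Start: joints at [-1.431, 0.181, 1.607, -0, 1.354, -0.206], TCP at [0.195, -0.541, 0.231] pointing down, gripper open.
Joint ranges: [-2.99, 2.99], [-0.89, 2.07], [0.3, 2.58], [-1.14, 4.28], [0, 2.63], [-3.12, 3.12]. Speed limits (rad/s): [2.57, 2.57, 3.01, 3.14, 3.14, 3.14].

## Interface

Orientations are given as a unit quaternion [w, x, y, z].
In Python, from bench import ctrl gives the robot as it stands. The module is installed in compiled form; this text tells all that it offers.
- The arm moves only by the tool move_arm, never from a script. Its argument "plan" is one flat list of numbers, 6 for each row, row after row: the shift along the world's x, y, z in units of 50 mm (1.0 is 50 mm), then the turn, a rotation vector about the world's x, y, z in rad. A call has 1 to 10 rows; each row is the pose to reach, as a shift and turn from the pose commanded when the call began; what a row does not reach only later rows make up. A row lasts 1/8 s, in which the tool goes at most 62.5 mm and 10.7 degrees, less where a joint would pass 70% of its speed; a pose out of reach is approached as far as the arm can. A call with a gripper value outside its range is refused whole. "grip" is the finger opening in mm, from 0 to 85.4, set as the call begins (left out, the last holds). The fingers move at their own pace and stop on an object; the grip force is fixed at half the most. Time passes only in rows, so rows that repeat a pose let the fingers close. It gives the time, the measured TCP pose, the force, the opening and the grip force at its end, in the units of the state.
- ctrl.get_obs(): the state, without advancing time (a new reading comes with each control period).
- ctrl.camera(name): name is "scene" or "top" or "wrist"; returns a dict with "pixels" (384x512x3 uint8, red, green, blue), "fx", "fy", "cx", "cy" (pixels), "origin" and "attitude" of the camera in the world. Camera axes: x right, y down, z forward; pixel columns grow to the right and rows downward; lengths in m; the calibration is good to about 2 mm. A picture is of the moment at which its call begins. There is no depth.
- ctrl.hand_in(): hands the job in; it is judged then, once.
The state is a dict: "time_s": time; "q": joint angles; "dq": joint speeds; "joint_efforts": joint torques, N m; "eef_pos": TCP position; "eef_rot": TCP orientation; "wrist_force": force on the tool from outside, world axes, zero at the start; "torque": the same for the moment, N m; "opening": opening from 0.0 (shut) to 1.0 (fully open); "grasp_force": force on a finger pad.
Only numpy, scipy, OpenCV 4.12 (cv2) and the standard library are available. Lean on these libraries where they do the work, as an engineer would, in place of code of your own. Each camera call takes 0.05 s, during which the arm holds its last target. There are 200 camera calls.

## Task

Without lifting it off, push the wax block along the ledge until it drops into the pocket of the carriage. Then raise the carriage's release bar, hold it up while you slide the carriage until the block is under the round magnifier (not the rectangular lamp), and let go there so that the bar drops fully home in the notch and the carriage is caught. Leave the loose things around the bench where they are.

Things in the scene. Friction and masses are not known exactly. Their poses are not given: they have to be found in the camera images.
- bench: Fixed bench: grey base plate 110 x 404 mm with a rail, a notched rack along its front and a loading ledge at its +y end. Origin on the worktop (z 0), on the rail's centre line; own +y runs along the rail towards the ledge, own -x is the front (to the robot), z up; turned up to 10 degrees. All x, y and sizes in these entries are in bench axes, mm; heights are above the worktop.
- ledge (a point): Middle of the flat grey ledge's surface, at bench (0, +159), 58 mm high. The ledge runs from y = +104 (carriage end) to +214; on it a channel 34 mm wide between side lips 4 mm high.
- rack (a point): Bottom of notch 0 of the steel rack (x = -40, y = +75). Round-topped teeth, tops 46 mm high; notches every 30 mm from here to notch 7 at y = -135. Of the two overhead stations one stands over notch 4 (y = -45), the other over notch 7; which is which varies.
- carriage (a joint): Travel of the carriage along the rail, m: 0 = caught in notch 0, beside the ledge (it always starts there), growing away from the ledge (towards bench -y); notch k is at 0.030 k, the end stop at 0.213. Slides easily (0.5 N). When caught it has about 1.5 mm of play each way.
- pocket (a point): Centre of the floor of the carriage's pocket, 52 mm high. Pocket 46 long (y), 34 wide (x); sides and far end rise 10 above the floor; the end wall towards the ledge (4 thick) rises only 6, flush with the ledge, 2 mm gap between; at notch 0 the ledge ends 29 from this point. Two guide rods stand 27 ahead (-x) of it, 20 to either side (y), tops 107 high. The block fits lengthwise along y.
- release_bar (a joint): Lift of the release bar, m: 0 = down, catch pin fully home in a notch; 0.024 = upper stop. A spring of 2.4 N (3.4 N fully up) and its 90 g weight bring it down. The catch pin (10 mm thick) clears the teeth above 0.0145; let go over a tooth's round top it slides off to the nearer notch.
- bar_grip (a point): Grip point on the release bar, a flat-sided black bar sticking out of the carriage's front, 22 wide (y), 18 high. Point half-way up and across, 75 mm high when down, moving with bar and carriage; the bar's free end is 17 ahead (-x) of it, the crosshead on the guide rods 28 behind it. Pinch the bar across its width, along bench y.
- lens (a point): Round black-rimmed magnifier on a post behind the rail. Point on the underside of its head, 180 mm high, straight above the pocket's place when the carriage is in the notch wanted. Head 84 across, 10 thick, reaching 52 ahead (-x) of the point: above the release bar there is no room for an upright gripper, so lean the tool, its upper end back towards the robot, 25 to 40 degrees.
- lamp_head (a point): The other station, a rectangular white lamp panel 84 x 80 mm on a post, same height and overhang; the point as for the magnifier. Not the target.
- block_center (a point): White wax block on its cassette, 41 mm long, 28 wide, 12 high, 20 g; point at its centre, half-way up. Starts flat on the ledge, long side along the channel (own x along bench y, up to 3 degrees off). Lying in the pocket this point is 58 mm high, on the ledge 64.
- dropper_center (a point): Bystander: small dropper bottle standing upright, 33 mm across, 94 mm high; point at its centre. Leave alone.
- mould_center (a point): Bystander: shallow steel embedding mould, 38 x 53 x 9 mm, lying flat; point at its centre. Leave alone.
- pen_center (a point): Bystander: black marker pen lying flat, 12 x 126 x 13 mm; point at its centre. Leave alone.
Mind the look-alikes: they are no part of the job. What is shaped like the part that bears block_center but black or purple is not meant.

How it is judged:
On the way, in this order (a step that is already met when the one before it is completed fails the run):
1. the block lies flat in the pocket while the carriage is still caught at the ledge (x of block_center in the frame of pocket between -0.006 and 0.006 m and y of block_center in the frame of pocket between -0.006 and 0.006 m and z of block_center in the frame of pocket below 0.009 m and angle between block_center's own z axis and vertical below 0.12 rad and value of joint carriage below 0.006 m and value of joint release_bar below 0.003 m), for 0.2 s.
2. the carriage is on its way, more than 20 mm from the ledge notch, with the release bar held up clear of the teeth (value of joint carriage above 0.02 m and value of joint release_bar above 0.0135 m), for 0.1 s.
At the end, for the whole second after the job is handed in: The block lies flat in the carriage's pocket (its centre within 6 mm of the pocket's centre lengthwise and across), the carriage is at rest with the pocket within 8 mm (horizontally) of the point below the magnifier, and the release bar is down to within 3 mm of fully home (x of block_center in the frame of pocket between -0.006 and 0.006 m and y of block_center in the frame of pocket between -0.006 and 0.006 m and z of block_center in the frame of pocket below 0.009 m and angle between block_center's own z axis and vertical below 0.12 rad and horizontal distance between pocket and lens below 0.008 m and value of joint release_bar below 0.003 m and velocity of joint carriage between -0.01 and 0.01 m/s); the robot touches nothing.
It fails at once if the block is lifted more than about 25 mm above the ledge (z of block_center in the frame of bench above 0.089 m).
It fails at once if a bystander is moved by more than 20 mm (distance of any of dropper_center, mould_center, pen_center from where it was at the start of the episode above 0.02 m).
It also fails if it takes over 67 s, if anything falls off the work surface, if the arm or the gripper's body presses on something with over 40 N, if the wrist force passes 120 N, or if a joint passes its speed limit or range.

## Working session

There is one attempt and no reset: what is moved stays moved. The work goes in short steps, Python scripts to look and compute and a tool call to move; the robot and the scene stay as the last step left them, time stands still between calls to the robot, and variables do not carry over. Pictures are saved under pics/ and viewed, at most 11 in all, crops included, and the job is handed in when it is done.

Besides the shell and the picture viewer there is one more tool, called after "Request:" as name(argument=value, ...), one argument or row to a line, values as JSON. move_arm: Moves the arm, as the interface text tells. Its arguments: {"type":"object","properties":{"plan":{"type":"array"},"grip":{"type":"number"}},"required":["plan"]}

```bash
mkdir -p pics; cat > h.py <<'E'
import numpy as np,cv2
from bench import ctrl
def snap(n,f):
    c=ctrl.camera(n); cv2.imwrite('pics/'+f,c['pixels'][:,:,::-1].copy()); np.savez('pics/'+f+'.npz',**{k:np.array(v) for k,v in c.items()}); return c
def R(a):
    a=np.array(a,float)
    if a.shape==(3,3): return a
    from scipy.spatial.transform import Rotation as S
    return S.from_quat([a[1],a[2],a[3],a[0]]).as_matrix()
def load(f): return np.load('pics/'+f+'.npz')
def ray(c,u,v,z):
    d=R(c['attitude'])@np.array([(u-c['cx'])/c['fx'],(v-c['cy'])/c['fy'],1]); o=np.array(c['origin']); return o+d*(z-o[2])/d[2]
def proj(c,p):
    q=R(c['attitude']).T@(np.array(p)-np.array(c['origin'])); return np.array([c['fx']*q[0]/q[2]+c['cx'],c['fy']*q[1]/q[2]+c['cy']])
E
python3 - <<'E'
from h import *
for n in ['scene','top']:
    c=snap(n,n+'0.png'); print(n,c['origin'],c['attitude'],c['fx'],c['cx'],c['cy'])
a=[cv2.imread('pics/%s0.png'%n) for n in ['scene','top']]
o=ctrl.get_obs(); print(o['eef_pos'],o['eef_rot'],o['wrist_force'])
E
```

```text
scene [0.02872006 0.62524713 0.64015401] [ 0.15824291 -0.31071488  0.82266738 -0.44903656] 349.5253273128435 250.40060094694002 189.69059079908067
top [0.44767885 0.03642911 1.0897672 ] [-0.02368463  0.71520964 -0.69802282  0.02604526] 362.8889302091621 248.10138729458396 190.34841985639696
[ 0.19482851 -0.54047762  0.23048982] [-7.74568336e-04  9.85089002e-01  1.72043766e-01  5.38773886e-06] [-0.2098395   0.63550405  0.01289518]
```

View pics/scene0.png

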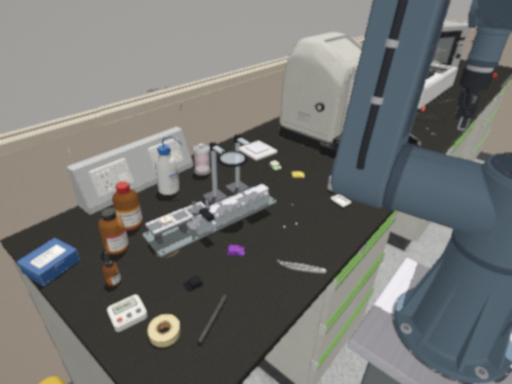

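View pics/top0.png

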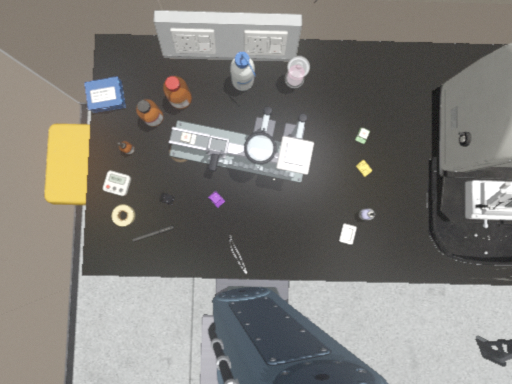

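The top view shows the bench from (170,140) to (310,165). The round magnifier at (260,149) is the nearer station, notch 4, and the lamp at (294,153) is notch 7. The block is on the ledge near (188,138) and the release bar near (213,160). Next I'll enlarge this area.

```bash
python3 - <<'E'
import cv2
a=cv2.imread('pics/top0.png')[110:190,160:320]; cv2.imwrite('pics/topz.png',cv2.resize(a,None,fx=5,fy=5,interpolation=cv2.INTER_CUBIC))
E
```

```text
(no output)
```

View pics/topz.png

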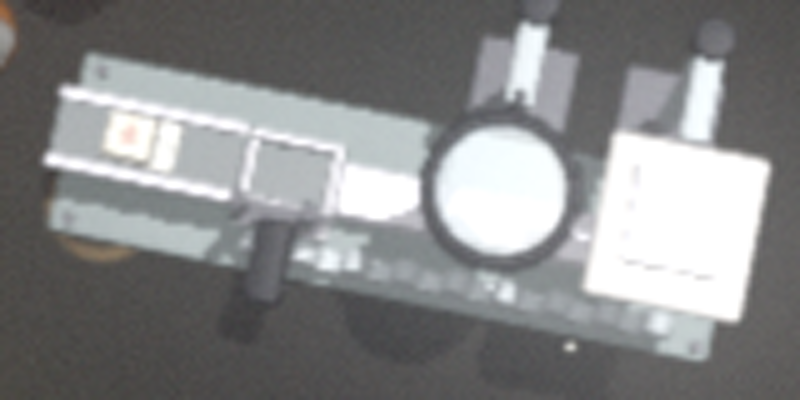

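```bash
cat > fit.py <<'E'
from h import *
from scipy.optimize import least_squares
c=load('top0.png')
P=lambda u,v:(u/5+160-.4,v/5+110-.4)
D=[((85,53),(55,202,8)),((50,228),(-55,202,8)),((708,360),(-55,-202,8)),((52,126),(0,214,62)),((240,163),(0,104,60)),((290,172),(0,75,60)),((498,188),(-10,-45,187)),((685,225),(-12,-135,187))]
def w(p,b):
    co,s=np.cos(p[2]),np.sin(p[2]); b=np.array(b)/1000
    return np.array([p[0]+co*b[0]-s*b[1],p[1]+s*b[0]+co*b[1],b[2]])
f=lambda p:np.concatenate([proj(c,w(p,b))-P(*u) for u,b in D])
r=least_squares(f,[.6,.1,0],loss='soft_l1'); p=r.x
if __name__=='__main__':
    print(p,np.degrees(p[2])); print(f(p).reshape(-1,2).round(2))
    inv=lambda q:(np.array([[np.cos(p[2]),np.sin(p[2])],[-np.sin(p[2]),np.cos(p[2])]])@(q[:2]-p[:2])*1000).round(1)
    print('block',inv(ray(c,*P(143,141),.070)),'bar end',inv(ray(c,*P(263,298),.084)),'bar mid',inv(ray(c,*P(270,260),.084)))
    for n,b in dict(block=(0,175,64),ledge_end=(0,214,58),pocket=(0,75,52),grip=(-65,75,75),goal=(-65,-45,75),lens=(0,-45,180)).items(): print(n,w(p,b).round(4))
E
python3 fit.py
```

```text
[ 0.6396511   0.05234676 -0.17251956] -9.8846425827783
[[ 4.38  1.07]
 [ 3.75  1.38]
 [ 4.18  1.2 ]
 [-0.51 -0.74]
 [-0.46 -0.55]
 [-0.56 -0.4 ]
 [-0.32 -0.52]
 [-2.73 -0.2 ]]
block [ -1.5 157.6] bar end [-77.7  70.8] bar mid [-56.   71.3]
block [0.6697 0.2247 0.064 ]
ledge_end [0.6764 0.2632 0.058 ]
pocket [0.6525 0.1262 0.052 ]
grip [0.5885 0.1374 0.075 ]
goal [0.5679 0.0192 0.075 ]
lens [0.6319 0.008  0.18  ]
```

```bash
sed -i 's/^f=.*/f=lambda p:np.concatenate([proj(c,w(p,(b[0],b[1]+(p[3]*100 if abs(b[1])==202 else 0),b[2])))-P(*u) for u,b in D if b[1]!=-135])/; s/\[.6,.1,0\]/[.6,.1,0,0]/' fit.py; python3 fit.py
```

```text
[ 0.63913031  0.05088254 -0.17149561  0.14381788] -9.825974927840525
[[ 0.17  0.4 ]
 [-0.45  0.71]
 [-0.02  0.39]
 [-0.02 -0.47]
 [ 0.04 -0.33]
 [-0.06 -0.18]
 [ 0.27 -0.32]]
block [ -1.1 159.1] bar end [-77.4  72.4] bar mid [-55.7  72.9]
block [0.669  0.2233 0.064 ]
ledge_end [0.6757 0.2617 0.058 ]
pocket [0.6519 0.1248 0.052 ]
grip [0.5879 0.1359 0.075 ]
goal [0.5674 0.0176 0.075 ]
lens [0.6315 0.0065 0.18  ]
```

Request:
move_arm(
  plan=[0, 1, 1.6, 0, 0, 0, 9.6, 15.9, 2, 0, 0, -0.517, 9.6, 15.9, 2, 0, 0, -0.517, 9.6, 15.9, 2, 0, 0, -0.517, 9.6, 15.9, 2, 0, 0, -0.517, 9.6, 15.9, 2, 0, 0, -0.517, 9.6, 15.9, 2, 0, 0, -0.517, 9.6, 15.9, 2, 0, 0, -0.517, 9.6, 15.9, 2, 0, 0, -0.517, 9.6, 15.9, 2, 0, 0, -0.517],
  grip=0,
)

```text
time_s: 1.35
eef_pos: [0.4939, -0.0323, 0.3135]
eef_rot: [0.0, 0.996, -0.085, 0.0]
wrist_force: [-0.0, -0.2, 1.5]
opening: 0.003
grasp_force: 0.0
```

```bash
python3 - <<'E'
from h import *
s=load('scene0.png');t=load('top0.png')
for z in (.09,.11,.13,.15,.17): print(z,ray(t,144,105,z)[:2].round(3),ray(s,107,215,z)[:2].round(3))
a=cv2.imread('pics/scene0.png')[170:270,70:230]; b=cv2.imread('pics/top0.png')[70:170,100:260]
cv2.imwrite('pics/z2.png',np.vstack([cv2.resize(i,None,fx=3,fy=3,interpolation=cv2.INTER_CUBIC) for i in (a,b)]))
E
```

```text
0.09 [0.751 0.332] [0.765 0.318]
0.11 [0.745 0.326] [0.738 0.329]
0.13 [0.739 0.32 ] [0.712 0.341]
0.15 [0.733 0.314] [0.685 0.352]
0.17 [0.727 0.308] [0.658 0.363]
```

View pics/z2.png

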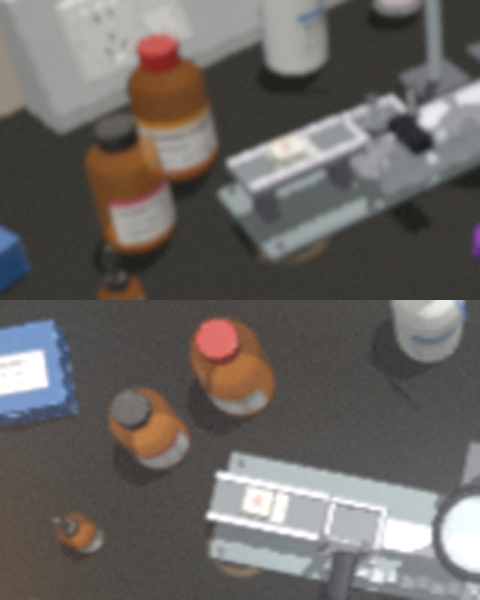

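The scene crop at the top and top-view crop at the bottom show the grey-capped bottle about 0.11 m tall at (0.745, 0.326). That clears the gripper body. The block lies centred in the channel with nothing behind it.

Request:
move_arm(
  plan=[3.6, 5.7, 0, 0, 0, 0, 3.6, 5.7, 0, 0, 0, 0, 3.6, 5.7, 0, 0, 0, 0, 3.6, 5.7, 0, 0, 0, 0, 3.6, 5.7, 0, 0, 0, 0, 3.6, 5.7, 0, 0, 0, 0, 3.6, 5.7, -4.2, 0, 0, 0, 3.6, 5.7, -4.2, 0, 0, 0, 3.6, 5.7, -4.2, 0, 0, 0, 3.6, 5.7, -4.2, 0, 0, 0],
)

```text
time_s: 2.6
eef_pos: [0.6698, 0.2499, 0.0976]
eef_rot: [0.001, 0.996, -0.086, -0.004]
wrist_force: [0.5, 0.4, 0.4]
opening: 0.004
grasp_force: 0.0
```

```bash
python3 - <<'E'
from h import *
c=snap('wrist','w1.png'); s=snap('top','t1.png'); 
o=ctrl.get_obs();print(o['eef_pos'],o['eef_rot'])
from fit import w,p
for b in [(0,159,64),(0,75,52),(0,214,58),(-40,75,46),(-17,104,62),(17,104,62)]: print(b,proj(c,w(p,b)).round())
b=cv2.resize(s['pixels'][100:180,140:240,::-1],(480,384),interpolation=cv2.INTER_CUBIC)
cv2.imwrite('pics/m1.png',cv2.resize(np.hstack([c['pixels'][:,:,::-1],b]),None,fx=.8,fy=.8))
E
```

```text
[0.6714144  0.25024332 0.10030135] [ 7.95697012e-04  9.96332613e-01 -8.55156045e-02 -2.78809628e-03]
(0, 159, 64) [322. 213.]
(0, 75, 52) [441. 207.]
(0, 214, 58) [238. 210.]
(-40, 75, 46) [427. 255.]
(-17, 104, 62) [402. 236.]
(17, 104, 62) [410. 187.]
```

View pics/m1.png

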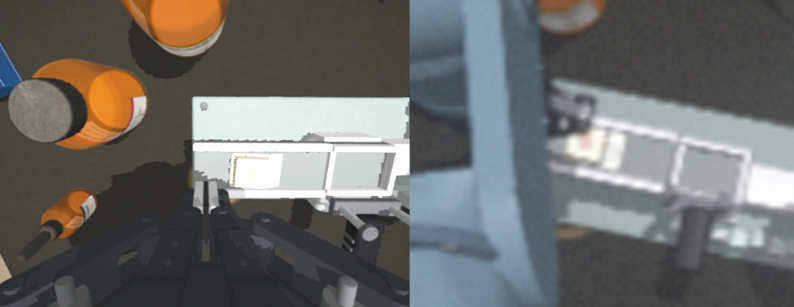

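The wrist view (shown at 0.8 scale) has the block at full-image pixel (320,213), against a prediction of (322,213). The shut fingertips are at about (259,225), behind the block. Checking the pocket ends now.

```bash
python3 - <<'E'
from fit import *
c=load('w1.png')
inv=lambda q:(np.array([[np.cos(p[2]),np.sin(p[2])],[-np.sin(p[2]),np.cos(p[2])]])@(q[:2]-p[:2])*1000).round(1)
for n,u,v,z in [('tail',288,213,.07),('head',354,213,.07),('ledge end',411,213,.06),('pocket far inner',487,213,.062),('rim back',450,181,.062),('rim front',450,240,.062)]: print(n,inv(ray(c,u,v,z)))
print('tcp',inv(np.array([0.6714144,0.25024332])), 'want tcp y=200,118,105:',[w(p,(0,y,64)).round(4) for y in (200,118,105)])
for y in (104,98,52): print(y,proj(c,w(p,(0,y,62))).round())
E
```

```text
tail [  2.2 181.8]
head [  2.2 140.7]
ledge end [-1.6 99.5]
pocket far inner [-0.9 50.9]
rim back [20.7 79.1]
rim front [-20.1  71.6]
tcp [ -2.2 201.9] want tcp y=200,118,105: [array([0.6733, 0.2479, 0.064 ]), array([0.6593, 0.1672, 0.064 ]), array([0.657 , 0.1543, 0.064 ])]
104 [406. 212.]
98 [415. 212.]
52 [486. 212.]
```

Request:
move_arm(
  plan=[0, 0, -0.4, 0, 0, 0, 0, 0, -0.7, 0, 0, 0, 0, 0, -0.7, 0, 0, 0, 0, 0, -0.7, 0, 0, 0],
)

```text
time_s: 3.2
eef_pos: [0.6738, 0.2507, 0.0693]
eef_rot: [-0.0, 0.996, -0.085, 0.001]
wrist_force: [-0.4, 0.0, -0.2]
opening: 0.002
grasp_force: 0.0
```

Request:
move_arm(
  plan=[0, 0, -0.11, 0, 0, 0, -0.05, -0.3, -0.11, 0, 0, 0, -0.085, -0.5, -0.11, 0, 0, 0, -0.12, -0.7, -0.11, 0, 0, 0, -0.156, -0.9, -0.11, 0, 0, 0, -0.19, -1.1, -0.11, 0, 0, 0, -0.225, -1.3, -0.11, 0, 0, 0, -0.26, -1.5, -0.11, 0, 0, 0, -0.287, -1.65, -0.11, 0, 0, 0, -0.287, -1.65, -0.11, 0, 0, 0],
)

```text
time_s: 4.45
eef_pos: [0.6589, 0.1675, 0.063]
eef_rot: [0.0, 0.996, -0.086, -0.0]
wrist_force: [-0.1, -0.1, 0.4]
opening: 0.001
grasp_force: 0.0
```

```bash
python3 - <<'E'
from fit import *
c=snap('wrist','w2.png'); cv2.imwrite('pics/w2z.png',cv2.resize(c['pixels'][120:330,180:500,::-1],None,fx=2,fy=2))
o=ctrl.get_obs();print(o['eef_pos'],o['wrist_force'])
inv=lambda q:(np.array([[np.cos(p[2]),np.sin(p[2])],[-np.sin(p[2]),np.cos(p[2])]])@(q[:2]-p[:2])*1000).round(1)
print(inv(np.array(o['eef_pos'])))
for y in (104,98,75,52): print(y,((proj(c,w(p,(0,y,62)))-[180,120])*2).round())
E
```

```text
[0.65886168 0.16787003 0.06295378] [-0.68913723 -0.51933506 -0.20748678]
[ -0.5 118.6]
104 [206. 240.]
98 [228. 240.]
75 [314. 240.]
52 [399. 240.]
```

View pics/w2z.png

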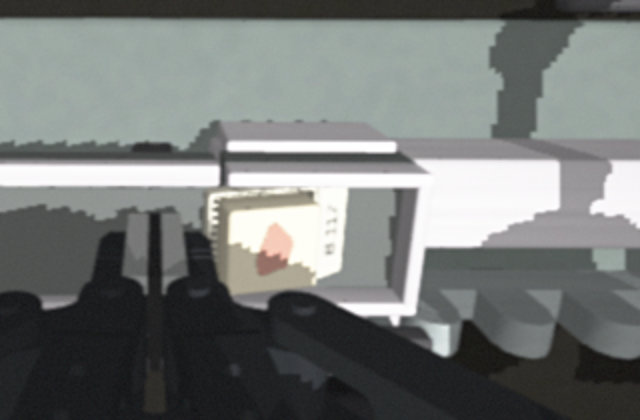

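The block's nose is down in the pocket and its tail is still on the ledge edge, at crop x≈207 (y≈104). It needs about 8 mm more.

Request:
move_arm(
  plan=[-0.009, -0.05, 0, 0, 0, 0, -0.017, -0.1, 0, 0, 0, 0, -0.026, -0.15, 0, 0, 0, 0, -0.03, -0.18, 0, 0, 0, 0, -0.03, -0.18, 0, 0, 0, 0],
)

```text
time_s: 5.12
eef_pos: [0.6574, 0.159, 0.063]
eef_rot: [-0.0, 0.996, -0.086, -0.0]
wrist_force: [0.9, -0.4, -0.1]
opening: -0.0
grasp_force: 0.0
```

```bash
python3 - <<'E'
from fit import *
c=snap('wrist','w3.png'); cv2.imwrite('pics/w3z.png',cv2.resize(c['pixels'][160:320,180:420,::-1],None,fx=3,fy=3))
o=ctrl.get_obs();print(o['eef_pos'],o['wrist_force'])
E
```

```text
[0.65745932 0.15907817 0.06302922] [1.12145212 0.06873521 0.45025351]
```

View pics/w3z.png

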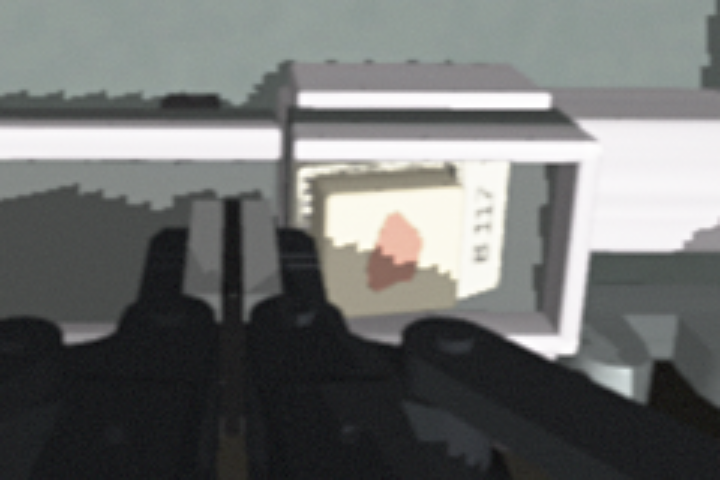

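The block's tail is still on the end wall at crop x≈297, with a gap ahead of the nose. I'll push about 4 mm more.

Request:
move_arm(
  plan=[-0.007, -0.04, 0, 0, 0, 0, -0.014, -0.08, 0, 0, 0, 0, -0.014, -0.08, 0, 0, 0, 0, -0.014, -0.08, 0, 0, 0, 0],
)

```text
time_s: 5.68
eef_pos: [0.6567, 0.1551, 0.063]
eef_rot: [-0.0, 0.996, -0.086, -0.0]
wrist_force: [-0.0, -0.3, 0.6]
opening: -0.001
grasp_force: 0.0
```

```bash
python3 - <<'E'
from fit import *
c=snap('wrist','w4.png'); t=snap('scene','s4.png')
a=cv2.resize(c['pixels'][160:280,220:400,::-1],(600,400)); b=cv2.resize(t['pixels'][170:260,130:290,::-1],(600,200*1))
cv2.imwrite('pics/w4z.png',cv2.resize(c['pixels'][160:280,220:400,::-1],None,fx=4,fy=4))
o=ctrl.get_obs();print(o['eef_pos'],o['wrist_force'])
E
```

```text
[0.65674978 0.15516342 0.06303292] [-0.80976921 -0.06685535  0.4483133 ]
```

View pics/w4z.png

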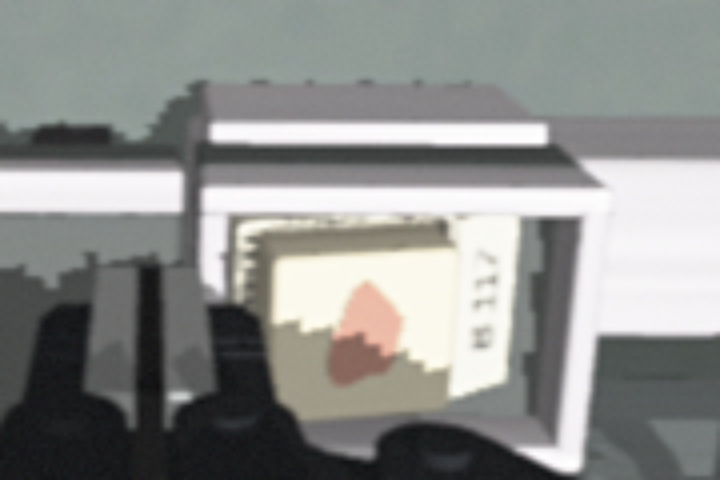

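The white end wall is now clear at crop x≈200–228 and the block sits inside it (235–518) with gaps at both ends, so it is in the pocket. Next I rise, lean the tool 35° and go to the pre-grasp pose.

Request:
move_arm(
  plan=[0, 0.06, 0.8, 0, 0, 0, 0, 0.06, 2.0, 0, 0, 0, -0.6, -0.1, 2.4, 0, 0, 0, -1.6, -0.27, 2.4, -0.03, -0.15, 0, -2.03, -0.27, 2.4, -0.06, -0.33, 0, -2.03, -0.27, 2.0, -0.09, -0.5, 0, -2.03, -0.27, 1.6, -0.1043, -0.602, 0, -2.03, -0.27, 1.24, -0.1043, -0.602, 0, -2.03, -0.27, 1.24, -0.1043, -0.602, 0, -2.03, -0.27, 1.24, -0.1043, -0.602, 0],
  grip=55,
)

```text
time_s: 7.02
eef_pos: [0.5562, 0.1417, 0.1262]
eef_rot: [0.026, 0.95, -0.082, 0.3]
wrist_force: [-0.4, 0.0, 0.9]
opening: 0.641
grasp_force: 0.0
```

```bash
python3 - <<'E'
from fit import *
c=snap('wrist','w5.png'); t=snap('top','t5.png')
a=c['pixels'][:,:,::-1]; b=cv2.resize(t['pixels'][110:190,160:240,::-1],(384,384),interpolation=cv2.INTER_CUBIC)
cv2.imwrite('pics/m5.png',cv2.resize(np.hstack([a,b]),None,fx=.85,fy=.85))
o=ctrl.get_obs();print(o['eef_pos'],R(o['eef_rot']).round(3),o['opening'])
for b in [(-60,75,75),(-77,75,75),(-77,86,84),(-77,64,84),(0,75,52)]: print(b,(proj(c,w(p,b))*.85).round())
E
```

```text
[0.55644092 0.14168071 0.12647152] [[ 0.806 -0.171  0.567]
 [-0.14  -0.985 -0.098]
 [ 0.575 -0.001 -0.818]] 0.6442898961102309
(-60, 75, 75) [219. 173.]
(-77, 75, 75) [219. 192.]
(-77, 86, 84) [205. 190.]
(-77, 64, 84) [232. 190.]
(0, 75, 52) [219. 125.]
```

View pics/m5.png

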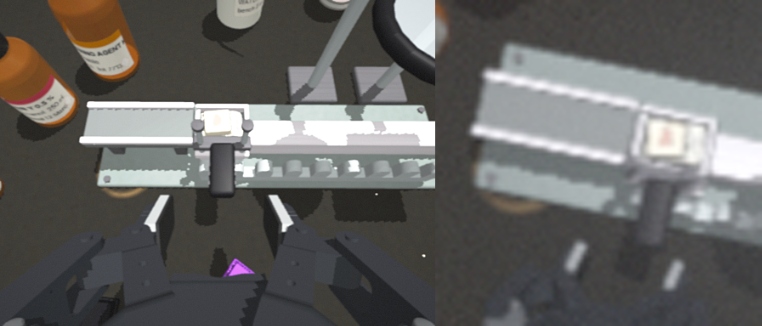

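The wrist view shows the black bar's end centred at (222,196), about 2 mm towards bench −y of the prediction. The block is in the pocket and the pads straddle the bar, so I'm going in to grip.

Request:
move_arm(
  plan=[0.4, -0.09, -0.6, 0, 0, 0, 0.7, -0.15, -1.07, 0, 0, 0, 0.88, -0.19, -1.34, 0, 0, 0, 0.88, -0.19, -1.34, 0, 0, 0, 0.88, -0.19, -1.34, 0, 0, 0],
)

```text
time_s: 7.75
eef_pos: [0.5996, 0.1322, 0.0589]
eef_rot: [0.026, 0.95, -0.082, 0.3]
wrist_force: [-0.3, 0.1, 0.4]
opening: 0.645
grasp_force: 0.0
```

Request:
move_arm(
  plan=[0, 0, 0, 0, 0, 0, 0, 0, 0, 0, 0, 0, 0, 0, 0, 0, 0, 0, 0, 0, 0, 0, 0, 0, 0, 0, 0, 0, 0, 0],
  grip=5,
)

```text
time_s: 8.38
eef_pos: [0.5994, 0.1324, 0.059]
eef_rot: [0.026, 0.95, -0.082, 0.3]
wrist_force: [-4.4, 0.7, 6.3]
opening: 0.248
grasp_force: 58.6
```

Gripped: the opening is about 21 mm and the grip force 58.6 N. Now I lift 19 mm.

Request:
move_arm(
  plan=[0, 0, 0.13, 0, 0, 0, 0, 0, 0.26, 0, 0, 0, 0, 0, 0.38, 0, 0, 0, 0, 0, 0.38, 0, 0, 0, 0, 0, 0.38, 0, 0, 0],
)

```text
time_s: 9.0
eef_pos: [0.5993, 0.1321, 0.077]
eef_rot: [0.026, 0.95, -0.082, 0.3]
wrist_force: [4.4, -0.5, -4.4]
opening: 0.246
grasp_force: 59.2
```

Request:
move_arm(
  plan=[-0.02, -0.12, 0, 0, 0, 0, -0.068, -0.394, 0, 0, 0, 0, -0.137, -0.79, 0, 0, 0, 0, -0.205, -1.18, 0, 0, 0, 0, -0.273, -1.577, 0, 0, 0, 0, -0.335, -1.93, 0, 0, 0, 0, -0.38, -2.19, 0, 0, 0, 0, -0.41, -2.365, 0, 0, 0, 0, -0.41, -2.365, 0, 0, 0, 0, -0.41, -2.365, 0, 0, 0, 0],
)

```text
time_s: 10.25
eef_pos: [0.5782, 0.014, 0.0765]
eef_rot: [0.026, 0.95, -0.082, 0.299]
wrist_force: [0.3, -0.8, -3.9]
opening: 0.244
grasp_force: 59.4
```

```bash
python3 - <<'E'
from fit import *
c=snap('wrist','w6.png'); t=snap('scene','s6.png')
a=c['pixels'][:,:,::-1]; b=cv2.resize(t['pixels'][150:250,140:280,::-1],(538,384),interpolation=cv2.INTER_CUBIC)
cv2.imwrite('pics/m6.png',cv2.resize(np.hstack([a,b]),None,fx=.76,fy=.76))
o=ctrl.get_obs();print(o['eef_pos'],o['wrist_force'],o['opening'])
E
```

```text
[0.57822543 0.0142848  0.07653628] [-0.6621565  -0.39074758 -3.77539849] 0.2503508076769248
```

View pics/m6.png

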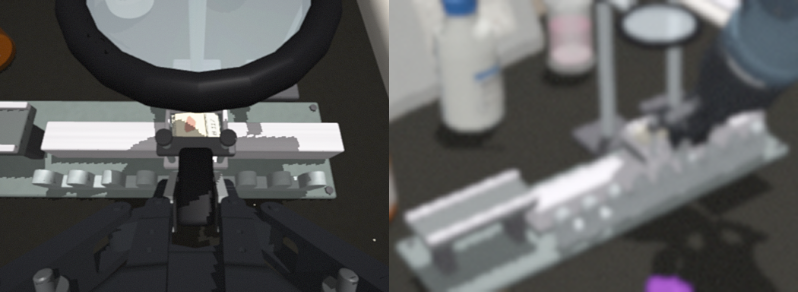

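The carriage is under the round magnifier with the block still in the pocket (wrist view, around (195,125)). Now I lower the bar, let go and back off.

Request:
move_arm(
  plan=[0, 0, -0.1, 0, 0, 0, 0, 0, -0.2, 0, 0, 0, 0, 0, -0.3, 0, 0, 0, 0, 0, -0.33, 0, 0, 0, 0, 0, -0.33, 0, 0, 0],
)

```text
time_s: 10.98
eef_pos: [0.5782, 0.0141, 0.0599]
eef_rot: [0.026, 0.95, -0.081, 0.299]
wrist_force: [-2.1, 1.0, -3.3]
opening: 0.249
grasp_force: 59.8
```

Request:
move_arm(
  plan=[0, 0, 0, 0, 0, 0, 0, 0, 0, 0, 0, 0, 0, 0, 0, 0, 0, 0, 0, 0, 0, 0, 0, 0],
  grip=55,
)

```text
time_s: 11.48
eef_pos: [0.5791, 0.0138, 0.0609]
eef_rot: [0.026, 0.95, -0.082, 0.3]
wrist_force: [0.2, 0.2, -0.7]
opening: 0.643
grasp_force: 0.0
```

Request:
move_arm(
  plan=[-0.3, 0.05, 0.45, 0, 0, 0, -0.8, 0.14, 1.1, 0, 0, 0, -1.3, 0.22, 1.3, 0, 0, 0, -1.9, 0.33, 1.5, 0, 0, 0, -1.9, 0.33, 1.5, 0, 0, 0, -1.9, 0.33, 1.5, 0, 0, 0],
)

```text
time_s: 12.22
eef_pos: [0.4846, 0.0302, 0.1361]
eef_rot: [0.026, 0.95, -0.082, 0.3]
wrist_force: [0.3, -0.2, -0.3]
opening: 0.643
grasp_force: 0.0
```

```bash
python3 - <<'E'
from fit import *
c=snap('wrist','w7.png'); t=snap('scene','s7.png')
a=c['pixels'][60:300,80:430,::-1]; cv2.imwrite('pics/m7.png',cv2.resize(a,None,fx=2,fy=2))
o=ctrl.get_obs();print(o['time_s'],o['eef_pos'],o['wrist_force'],o['opening'])
for b in [(-77,-47,84),(-77,-58,84),(-77,-36,84),(-77,-47,66),(-77,-47,102),(0,-45,64)]: print(b,((proj(c,w(p,b))-[80,60])*2).round())
E
```

```text
12.325 [0.48444387 0.03013476 0.13554166] [-0.29703528  0.31295766  0.54615392] 0.637744116768663
(-77, -47, 84) [354. 204.]
(-77, -58, 84) [382. 204.]
(-77, -36, 84) [326. 204.]
(-77, -47, 66) [354. 223.]
(-77, -47, 102) [354. 183.]
(0, -45, 64) [350.  74.]
```

View pics/m7.png

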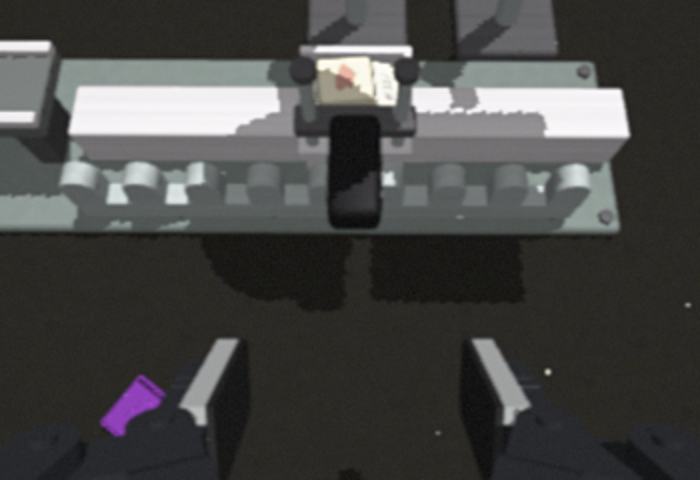

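The bar is down in the notch: its end is at (354,205–225), as predicted for the lowered bar and midway between the teeth at 322 and 388. The block lies in the pocket and the gripper is clear, so I'm handing in.

```bash
python3 -c "
from bench import ctrl
print(ctrl.hand_in())"
```

```text
the job is handed in; nothing more can be done
None
```

I handed the job in at about 12 s of the 67 s allowed: the last pictures show the block in the carriage's pocket, the carriage caught in notch 4 under the round magnifier, and the bar down in the notch. The hand-in returned no verdict, and I checked the final state only by camera.

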